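# Unclamp the dough-press lever and hold it level over the wash stand

### The job

Take the dough-press lever out of its white cradle for cleaning: first turn the green clamp knob at the heavy hub end clockwise to its end stop, and after it the blue knob beside the bar in the same way. Then grip the lever by its balance point (the yellow band), lift it out without tipping it, and hold it still and level about 100 mm above the wash stand, with its hub over the stand's round cup and its bar lined up over the fork. Finish while still holding it there, with both knobs left open and everything else on the counter left where it stands.

Things in the scene. Friction and masses are not known exactly. Their poses are not given: they have to be found in the camera images.
- lever_balance (a point): Balance point of the loose aluminium lever (0.44-0.72 kg, 302 mm long): on its bar, 20 mm wide and high, half-way up, mid of a 24 mm wide yellow band. x along the bar from hub to red handgrip, z up. Starts 40 mm above the counter, 30 above the cradle plate, nothing beside the bar there. Hub's edge is 33 mm away; hub top is flush with the bar's, hub underside is 30 mm below this point.
- lever_hub (a point): Axis of the lever's round hub (64 mm diameter, 40 mm high, the heavy end) at the bar's mid height, 65 mm from the balance point (lever's -x).
- lever_fork (a point): Point on the lever's bar, mid height, 100 mm from the balance point towards the red handgrip (24 mm diameter, 60 mm long; lever's +x); it starts in the cradle's fork.
- cradle: Fixed white plastic cradle, plate 330 x 140 x 10 mm (its y from -85 to +55 mm). Origin on the counter under the lever's balance point, x from hub to handgrip, z up. The hub stands on the plate between four pins (12 mm high, 3.5 mm clear); the bar lies in a fork at x = 100 mm (cheeks 3 mm clear each side). The lever leaves it straight up.
- knob_hub (a joint): Green clamp knob's turn (rad). 0: its steel finger overlaps the hub's top (2 mm above it), so the lever cannot be lifted; grows clockwise seen from above; 1.4: end stop, finger swung clear. Starts at 0 to 0.25, stays where it is left, takes about 0.1 N m to turn.
- knob_hub_grip (a point): Grip point of the green knob on its vertical axis, 82 mm above the counter, at x = -127 mm, y = 0 of the cradle. Upright wing 44 mm long, 14 mm thick, from 60 to 96 mm above the counter: take it across its thickness, from above. x axis along the wing, the way the clamp finger points (towards the cradle's +x at joint 0), turning with the knob. The finger lies below, 52 to 60 mm up.
- knob_bar (a joint): Blue clamp knob's turn (rad), as for the green one: 0: its finger lies across the bar; grows clockwise seen from above; 1.4: end stop, finger clear.
- knob_bar_grip (a point): Grip point of the blue knob on its vertical axis, 82 mm above the counter, at x = 100 mm, y = -55 mm of the cradle. Same shape as the green knob; x axis along the wing, the way its finger points (towards the cradle's +y at joint 0).
- stand_mid (a point): Fixed wash stand: steel drip tray 270 x 130 x 18 mm with an orange round cup (80 mm outside) and an orange fork (its cheeks reach 63 mm above the counter). The point is 45 mm above the counter, level with the cup's rim, on the line from cup (65 mm away) to fork (100 mm away): the lever's balance point belongs above it. x from cup to fork, z up.
- stand_cup (a point): Centre of the cup's mouth, 45 mm above the counter; the lever's hub belongs above it.
- stand_fork (a point): Middle of the stand's fork, 45 mm above the counter; the lever's bar (lever_fork) belongs above it.
- squeeze_bottle_mid (a point): Bystander, red squeeze bottle with yellow cap, 52 mm in diameter, 150 mm high, standing; point at half height.
- spray_can_mid (a point): Bystander, white spray can with an orange band and white cap, 60 mm in diameter, 190 mm high, standing; point at half height.
- ramekin_mid (a point): Bystander, small white ceramic bowl, 70 mm in diameter, 40 mm high; point at half height.
- shaker_mid (a point): Bystander, amber glass shaker with steel cap, 56 mm in diameter, 90 mm high; point at half height.
- small_pan_mid (a point): Bystander, small steel food pan 110 x 160 x 60 mm; point at half height.
- spatula_mid (a point): Bystander, spatula lying on the counter; point on its handle.
- dough_scraper_mid (a point): Bystander, dough scraper lying flat, steel blade and white grip, about 120 x 120 x 20 mm; point near its middle, 10 mm up.

How it is judged:
On the way, in this order (a step that is already met when the one before it is completed fails the run):
1. the green knob is at its end stop, the blue one not yet opened (value of joint knob_hub above 1.28 rad and value of joint knob_bar below 0.6 rad), for 0.1 s.
2. the blue knob is at its end stop too (value of joint each of knob_hub, knob_bar above 1.28 rad), for 0.1 s.
3. the lever is lifted clear of the cradle, gripped at its balance point (all of step 2 and z of lever_balance in the frame of cradle above 0.08 m and x of the grasp point in the frame of lever_balance between -0.025 and 0.025 m and contact force between lever and the fingers above 2 N), for 0.2 s.
At the end, for the whole second after the job is handed in: Knobs within 0.12 rad of their end stops; lever gripped within 25 mm of its balance point, off the cradle, still, level within 0.1 rad, balance point 85 to 180 mm above the cup's rim, hub within 25 mm of the cup's axis and bar point within 25 mm of the fork's middle in plan (all of step 2 and x of the grasp point in the frame of lever_balance between -0.025 and 0.025 m and contact force between lever and the fingers above 2 N and horizontal distance between lever_hub and stand_cup below 0.025 m and horizontal distance between lever_fork and stand_fork below 0.025 m and z of lever_balance in the frame of stand_mid between 0.085 and 0.18 m and angle between lever_balance's own z axis and vertical below 0.1 rad and contact force between lever and cradle below 0.1 N and linear speed of lever below 0.03 m/s and angular speed of lever below 0.2 rad/s); the arm keeps its last pose, push and grip.
It fails at once if the lever is tipped more than 20 degrees (angle between lever_balance's own z axis and vertical above 0.35 rad).
It fails at once if a bystander is moved by more than 30 mm (distance of any of squeeze_bottle_mid, spray_can_mid, ramekin_mid, shaker_mid, small_pan_mid, spatula_mid, dough_scraper_mid from where it was at the start of the episode above 0.03 m).
It also fails if it takes over 58 s, if anything falls off the work surface, if the arm or the gripper's body presses on something with over 40 N, if the wrist force passes 120 N, or if a joint passes its speed limit or range.

### The arm

A 7-joint arm with a two-finger parallel gripper is mounted at the origin on the work surface. World frame = base frame: x ahead of the robot, y to its left, z up, the work surface at z = 0. Lengths are in m, angles in rad, forces in N, time in s.
With the tool pointing down it reaches from about 0.4 to 0.875 m from the base axis. Payload 19.3 kg.
Tool frame: the origin (TCP) lies where the fingers leave the gripper's body, on its centre line; the fingertips stand bot.tip_reach ahead of it and the grasp point (between the pads) lies 54 mm ahead of it (bot.tip_reach is the distance from the TCP to the fingertips, in m); z points along the fingers, y is the line along which they close (so a half turn about z gives the same grasp; the last joint's range is limited). The gripper opens to 85 mm and grips with 20 to 120 N. Pads are 22 mm wide; open, the fingers measure 114 mm over their backs; the gripper's body (76 mm by 85 mm) begins 54 mm behind the grasp point. The pads swing forward as they close: fully open they stand 13 mm farther back than shut.
Start: joints at [-1.351, 0.521, -0.036, 1.599, 0.021, 1.021, -0.113], TCP at [0.179, 0.599, 0.304] pointing down, gripper open.
Joint ranges: [-2.91, 2.91], [-0.3, 2.13], [-1.5, 1.42], [0.17, 2.43], [-1.26, 4.41], [0.16, 1.93], [-2.52, 2.52]. Speed limits (rad/s): [1.89, 1.89, 2.39, 2.39, 3.01, 3.01, 3.01].

### API

Orientations are given as [roll, pitch, yaw] about the fixed x, y, z axes, in that order (R = Rz(yaw) Ry(pitch) Rx(roll)).
In Python, from workcell import bot gives the robot as it stands. The module is installed in compiled form; this text tells all that it offers.
- The arm moves only by the shell command python3 -m jog 'ROWS' [FORCE]. ROWS is JSON, a list that holds one entry, the list of rows, each a list of 7 numbers: the shift along the tool's x, y, z in mm, then the turn, a rotation vector about the tool's x, y, z in rad, then the opening, from 0 (shut) to 1 (fully open). In form: [[[tx, ty, tz, wx, wy, wz, fingers], ...]]. A call has 1 to 5 rows; each row shifts and turns the commanded pose from where the row before left it, along the tool's axes as they then stand; what a row does not reach is not made up. A row lasts 1/10 s, in which the tool goes at most 50 mm and 8.59 degrees, less where a joint would pass 70% of its speed; a pose out of reach is approached as far as the arm can. A call is refused whole if a number of a shift passes 50 or a number of a turn 0.15, either way. A call with a gripper value outside its range is refused whole. The fingers move at their own pace and stop on an object; FORCE is the grip in N (left out, the last holds). Time passes only in rows, so rows that do not move let the fingers close. It gives the time, the measured TCP pose, the force, the opening and the grip force at its end, in the units of the state.
- bot.observe(): the state, without advancing time (a new reading comes with each control period).
- bot.grab_frame(name): name is "scene" or "side" or "wrist"; returns a dict with "img" (480x640x3 uint8, red, green, blue), "intrinsics" (3x3 intrinsics, pixels), "R" (3x3) and "t" (3): a world point X has camera coordinates R X + t; the wrist camera has in their place "tool_from_camera" (4x4, takes a point from camera to tool coordinates, whose origin is the TCP and whose axes are the flange's). Camera axes: x right, y down, z forward; pixel columns grow to the right and rows downward; lengths in m; the calibration is good to about 2 mm. A picture is of the moment at which its call begins: read the wrist's pose just before it. There is no depth.
- bot.job_done(): hands the job in; it is judged then, once.
Trained networks look in a picture, given as the dict that the camera call returned (one of the last four; its "shot" number tells which), for a name from the list of things; names that differ only in an ending like _2 or _b are one class to them, and where a whole thing is asked for, a point or a joint stands for the part that bears it (a point fixed in the world has none). Each returns a list of dicts, best first, with "conf" (0 to 1); they miss things now and then, are a little off and sometimes report something else, mostly with a low value. They report only what shows in the picture. A call takes as long as a camera call.
- bot.trace(query, picture): "region" (480x640 bool, what is visible of it).
- bot.spot_point(query, picture): "xyz" ([x, y, z] in m, in world coordinates, good to about 4 mm: a listed point, or the origin of a listed thing).
The state is a dict: "clock": time; "qpos": joint angles; "qd": joint speeds; "joint_efforts": joint torques, N m; "position": TCP position; "tool_rot": TCP orientation; "force": force on the tool from outside, world axes, zero at the start; "moment": the same for the moment, N m; "grip_width": finger opening in m; "finger_force": force on a finger pad.
Only numpy, scipy, OpenCV 4.12 (cv2) and the standard library are available. Lean on these libraries where they do the work, as an engineer would, in place of code of your own. Each camera call takes 0.05 s, during which the arm holds its last target. There are 200 camera calls.

## Working session

There is one attempt and no reset: what is moved stays moved. The work goes in short steps, Python scripts to look and compute and a shell command to move; the robot and the scene stay as the last step left them, time stands still between calls to the robot, and variables do not carry over. Pictures are saved under pics/ and viewed, at most 10 in all, crops included, and the job is handed in when it is done.

```bash
mkdir -p pics; python3 - <<'E'
from workcell import bot
import cv2,numpy as np
print(bot.observe(), bot.tip_reach)
fs={n:bot.grab_frame(n) for n in("scene","side")}
for n,f in fs.items():
    cv2.imwrite(f"pics/{n}0.png",f["img"][:,:,::-1])
    for q in ["lever_balance","lever_hub","lever_fork","cradle","knob_hub_grip","knob_bar_grip","stand_mid","stand_cup","stand_fork","squeeze_bottle_mid","spray_can_mid","ramekin_mid","shaker_mid","small_pan_mid","spatula_mid","dough_scraper_mid"]:
        r=bot.spot_point(q,f)
        print(n,q,[(np.round(d["xyz"],3).tolist(),round(d["conf"],2)) for d in r[:2]])
E
```

```text
{'clock': 0.0, 'qpos': array([-1.35120103,  0.52200003, -0.03632067,  1.59996769,  0.02118914,
        1.02112854, -0.11280399]), 'qd': array([ 2.81435300e-04,  6.65988835e-04, -6.00345186e-04, -4.69467489e-05,
       -1.92764443e-03, -1.02134845e-03, -2.27128240e-03]), 'joint_efforts': array([-3.80133197e-04, -9.27105188e+01,  1.97979659e+00, -3.69924974e+01,
        1.78516813e-02,  8.24369345e-03, -3.04673279e-05]), 'position': array([0.17855781, 0.59869418, 0.30334892]), 'tool_rot': array([-3.14047611e+00,  7.43074156e-05,  2.85177119e+00]), 'force': array([1.23855201, 0.10003594, 0.69747638]), 'moment': array([ 0.0247866 ,  0.00227051, -0.00549543]), 'finger_force': 0.0, 'grip_width': 0.0853145371354828} 0.0726
scene lever_balance [([0.473, 0.163, 0.041], 0.62)]
scene lever_hub [([0.451, 0.101, 0.041], 0.79)]
scene lever_fork [([0.503, 0.258, 0.037], 0.94), ([0.471, 0.163, 0.04], 0.59)]
scene cradle [([0.473, 0.162, -0.004], 0.87)]
scene knob_hub_grip [([0.439, 0.044, 0.084], 0.79)]
scene knob_bar_grip [([0.557, 0.242, 0.08], 0.48), ([0.5, 0.261, 0.038], 0.37)]
scene stand_mid [
[... 709 characters left out ...]
88), ([0.77, 0.172, 0.075], 0.62)]
side knob_hub_grip [([0.432, 0.044, 0.079], 0.72)]
side knob_bar_grip [([0.55, 0.242, 0.081], 0.51)]
side stand_mid [([0.564, -0.305, 0.046], 0.94)]
side stand_cup [([0.562, -0.376, 0.044], 0.72)]
side stand_fork [([0.563, -0.206, 0.045], 0.57), ([0.75, -0.277, 0.045], 0.53)]
side squeeze_bottle_mid [([0.767, 0.173, 0.078], 0.81)]
side spray_can_mid [([0.736, -0.09, 0.097], 0.69)]
side ramekin_mid [([0.309, 0.403, 0.017], 0.85)]
side shaker_mid [([0.748, -0.279, 0.047], 0.64)]
side small_pan_mid [([0.724, 0.347, 0.03], 0.94), ([0.502, 0.263, 0.037], 0.62)]
side spatula_mid [([0.46, -0.509, 0.012], 0.96)]
side dough_scraper_mid [([0.489, 0.471, 0.01], 0.72)]
```

View pics/scene0.png

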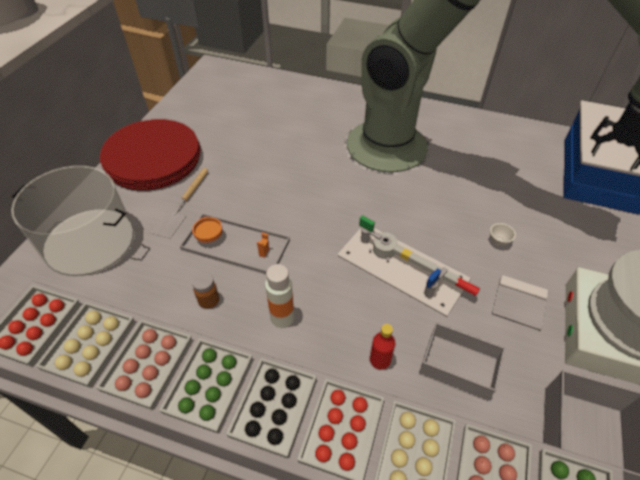

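View pics/side0.png

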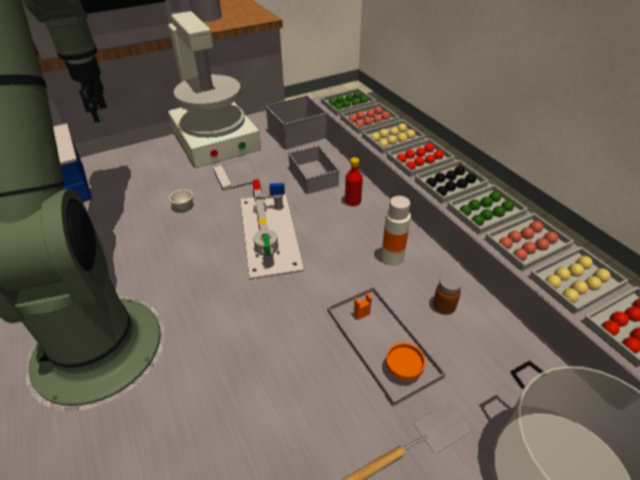

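Both views agree with the networks. In the scene view the green knob is near (366,222), the hub (385,240), the band (405,253), the blue knob (434,277), the cup (208,230) and the fork (264,243). Next I write a planning helper and work out the approach.

```bash
cat > h.py <<'E'
import numpy as np, json
from scipy.spatial.transform import Rotation as Ro
from workcell import bot
def pose():
    s=bot.observe(); return np.array(s["position"]),Ro.from_euler("xyz",s["tool_rot"]),s
def fit(model,meas):
    m=np.array(model);w=np.array(meas)[:,:2];mc=m.mean(0);wc=w.mean(0);a=m-mc;b=w-wc
    th=np.arctan2((a[:,0]*b[:,1]-a[:,1]*b[:,0]).sum(),(a*b).sum())
    c,s=np.cos(th),np.sin(th);return wc-np.array([[c,-s],[s,c]])@mc,th
def rows(grasp,yaw,n,f=1):
    """rows taking the grasp point to grasp with the tool down and tool x at yaw (rad)"""
    p,R,s=pose();T=np.array(grasp)+[0,0,.054];Rt=Ro.from_euler("xyz",[np.pi,0,yaw]);rv=(R.inv()*Rt).as_rotvec();p0,R0=p,R;out=[]
    for i in range(1,n+1):
        pd=p0+(T-p0)*i/n;Rd=R0*Ro.from_rotvec(rv*i/n)
        t=np.round(R.inv().apply(pd-p)*1000,0 if n>1 else 1);w=np.round((R.inv()*Rd).as_rotvec(),2 if n>1 else 3)
        out.append([*t.tolist(),*w.tolist(),f]);p=p+R.apply(t/1000);R=R*Ro.from_rotvec(w)
    for i in range(0,n,5):print(json.dumps([out[i:i+5]]).replace(".0,",",").replace("-0,","0,"))
E
python3 - <<'E'
from h import *
M=dict(b=(0,0),h=(-.065,0),f=(.1,0),g=(-.127,0),u=(.1,-.055))
o,th=fit([M[k] for k in"bbhhffgguu"],[(.473,.163),(.4715,.1605),(.451,.101),(.454,.102),(.503,.258),(.503,.262),(.439,.044),(.432,.044),(.557,.242),(.55,.242)])
print("cradle",o,th); c,s=np.cos(th),np.sin(th)
for k in"gu":print(k,o+np.array([[c,-s],[s,c]])@M[k])
print("stand",fit([(0,0),(0,0),(-.065,0),(-.065,0),(.1,0),(.1,0)],[(.558,-.31),(.564,-.305),(.561,-.37),(.562,-.376),(.561,-.206),(.563,-.206)]))
g=o+np.array([-.127*c,-.127*s]);rows([*g,.2],th-.12,16)
E
```

```text
cradle [0.47237243 0.16359729] 1.2685101107734498
g [0.43456408 0.04235567]
u [0.554649   0.24268943]
stand (array([ 0.5614583 , -0.30716659]), np.float64(1.5672217218235673))
[[[-25, -29, 3, 0, 0, 0.11, 1], [-29, -26, 3, 0, 0, 0.1, 1], [-30, -22, 3, 0, 0, 0.11, 1], [-33, -20, 3, 0, 0, 0.11, 1], [-35, -15, 4, 0, 0, 0.1, 1]]]
[[[-37, -12, 3, 0, 0, 0.11, 1], [-37, -8, 3, 0, 0, 0.11, 1], [-38, -4, 3, 0, 0, 0.1, 1], [-39, 0, 3, 0, 0, 0.11, 1], [-38, 4, 3, 0, 0, 0.1, 1]]]
[[[-37, 8, 3, 0, 0, 0.11, 1], [-36, 12, 3, 0, 0, 0.11, 1], [-35, 16, 4, 0, 0, 0.1, 1], [-33, 19, 3, 0, 0, 0.11, 1], [-31, 23, 3, 0, 0, 0.11, 1]]]
[[[-28, 26, 3, 0, 0, 0.1, 1]]]
```

```bash
python3 -m jog '[[[-25,-29,3,0,0,0.11,1],[-29,-26,3,0,0,0.1,1],[-30,-22,3,0,0,0.11,1],[-33,-20,3,0,0,0.11,1],[-35,-15,4,0,0,0.1,1]]]'
python3 -m jog '[[[-37,-12,3,0,0,0.11,1],[-37,-8,3,0,0,0.11,1],[-38,-4,3,0,0,0.1,1],[-39,0,3,0,0,0.11,1],[-38,4,3,0,0,0.1,1]]]'
python3 -m jog '[[[-37,8,3,0,0,0.11,1],[-36,12,3,0,0,0.11,1],[-35,16,4,0,0,0.1,1],[-33,19,3,0,0,0.11,1],[-31,23,3,0,0,0.11,1]]]'
python3 -m jog '[[[-28,26,3,0,0,0.1,1],[0,0,0,0,0,0,1],[0,0,0,0,0,0,1],[0,0,0,0,0,0,1]]]'
cat >> h.py <<'E'
def wrist(pts,name=None):
    import cv2
    p,R,s=pose();f=bot.grab_frame("wrist");X=f["tool_from_camera"];K=f["intrinsics"]
    if name:cv2.imwrite("pics/"+name,f["img"][:,:,::-1])
    for q in pts:
        for d in bot.spot_point(q,f)[:2]:print(q,np.round(d["xyz"],4),round(d["conf"],2))
    def proj(w):
        c=np.linalg.inv(X)@np.r_[R.inv().apply(np.array(w)-p),1];u=K@c[:3];return np.round(u[:2]/u[2])
    def ray(u,v,z):
        d=R.apply(X[:3,:3]@np.linalg.solve(K,[u,v,1]));o=p+R.apply(X[:3,3]);return o+d*(z-o[2])/d[2]
    return f,proj,ray
E
python3 - <<'E'
from h import *
print(pose()[0],pose()[2]["tool_rot"],pose()[2]["qpos"],pose()[2]["clock"])
f,proj,ray=wrist(["knob_hub_grip","lever_hub","lever_balance","cradle"],"w1.png")
print(proj([.4346,.0424,.096]),f["tool_from_camera"])
E
```

```text
clock: 2.2
position: [0.2592, 0.4239, 0.288]
tool_rot: [3.141, -0.0, 2.317]
force: [-0.0, 1.4, -0.3]
grip_width: 0.0856
finger_force: 0.0
clock: 2.7
position: [0.3392, 0.2493, 0.273]
tool_rot: [3.141, -0.0, 1.787]
force: [0.4, 1.2, 0.5]
grip_width: 0.0856
finger_force: 0.0
clock: 3.2
position: [0.4188, 0.0757, 0.257]
tool_rot: [3.141, -0.001, 1.248]
force: [0.5, 0.1, -0.1]
grip_width: 0.0855
finger_force: 0.0
clock: 3.6
position: [0.434, 0.0431, 0.2539]
tool_rot: [-3.141, -0.0, 1.153]
force: [0.7, -1.0, 0.1]
grip_width: 0.0855
finger_force: 0.0
[0.43400842 0.0430914  0.25392435] [-3.14132940e+00 -2.47689514e-04  1.15340447e+00] [-0.64024926  0.33432925  0.50339889  2.14517066 -0.24411081  0.71600189
 -0.39217914] 3.6
knob_hub_grip [0.4377 0.0468 0.0814] 0.77
lever_hub [0.4526 0.1035 0.0454] 0.92
lever_balance [0.4694 0.1605 0.0468] 0.73
cradle [0.4737 0.1627 0.0023] 0.83
[326. 250.] [[ 4.21422280e-04 -9.56092247e-01 -2.93065587e-01  7.52140760e-02]
 [ 9.99999897e-01  3.53190091e-04  2.85737842e-04  7.19551070e-04]
 [-1.69683874e-04 -2.93065678e-01  9.56092297e-01 -7.01315678e-02]
 [ 0.00000000e+00  0.00000000e+00  0.00000000e+00  1.00000000e+00]]
```

View pics/w1.png

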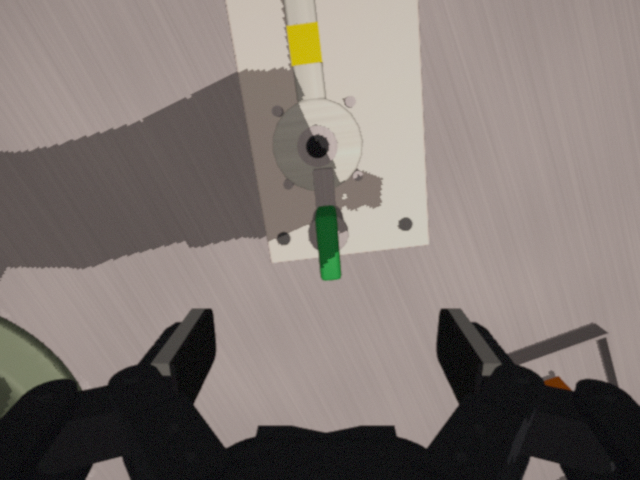

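The wrist view shows the green wing running from (325,207) to (331,280), with the hub at (318,146) and the band at (304,44). I'll fit the wing and the cradle from the pixels.

```bash
python3 - <<'E'
from h import *
f,proj,ray=wrist(["knob_hub_grip","lever_hub"])
im=f["img"].astype(int);m=(im[...,1]>im[...,0]+40)&(im[...,1]>im[...,2]+25);m[300:]=0
v,u=np.nonzero(m);print(u.min(),u.max(),v.min(),v.max(),len(u))
for r in (210,225,240,255,270,278):
    c=np.nonzero(m[r])[0];print(r,c.min(),c.max(),im[r,int(c.mean())]) if len(c) else None
a=1.235;d=np.array([np.cos(a),np.sin(a),0])
g=np.array([.4346,.0424,0])
for e in(.022,-.022):
    for z in(.096,.06):print(e,z,proj(g+d*e+[0,0,z]))
print(ray(318,146,.05),ray(304,44,.05))
E
```

```text
knob_hub_grip [0.4407 0.0445 0.0797] 0.7
knob_hub_grip [0.4506 0.0995 0.0429] 0.44
lever_hub [0.4525 0.1017 0.0451] 0.72
316 340 206 279 1388
210 318 333 [12 62 24]
225 316 335 [23 83 36]
240 318 336 [25 83 37]
255 320 338 [20 83 37]
270 320 339 [ 53 154  75]
278 322 338 [ 48 143  67]
0.022 0.096 [323. 216.]
0.022 0.06 [323. 205.]
-0.022 0.096 [328. 282.]
-0.022 0.06 [328. 263.]
[0.45471836 0.10101382 0.05      ] [0.47288867 0.16357403 0.05      ]
```

```bash
python3 - <<'E'
from h import *
rows([.4365,.044,.085],1.238,4)
E
```

```text
[[[1, 0, 29, 0, 0, -0.02, 1], [0, 1, 28, 0, 0, -0.02, 1], [1, 0, 29, 0, 0, -0.02, 1], [0, 1, 29, 0, 0, -0.03, 1]]]
```

```bash
python3 -m jog '[[[1,0,29,0,0,-0.02,1],[0,1,28,0,0,-0.02,1],[1,1,29,0,0,-0.02,1],[0,0,29,0,0,-0.03,1],[0,0,0,0,0,0,1]]]'
python3 -m jog '[[[0,0,0,0,0,0,0],[0,0,0,0,0,0,0],[0,0,0,0,0,0,0],[0,0,0,0,0,0,0],[0,0,0,0,0,0,0]]]' 40
python3 -m jog '[[[0,0,0,0,0,0,0],[0,0,0,0,0,0,0],[0,0,0,0,0,0,0]]]'
```

```text
clock: 4.5
position: [0.4356, 0.0432, 0.1366]
tool_rot: [-3.138, 0.002, 1.242]
force: [0.1, -1.3, 1.5]
grip_width: 0.0849
finger_force: 0.0
clock: 5.0
position: [0.4364, 0.0439, 0.1394]
tool_rot: [-3.141, -0.0, 1.242]
force: [-24.1, 11.6, 39.3]
grip_width: 0.0133
finger_force: 45.4
clock: 5.3
position: [0.4363, 0.0439, 0.1395]
tool_rot: [-3.14, -0.001, 1.242]
force: [-8.8, 3.9, 21.9]
grip_width: 0.0132
finger_force: 42.0
```

```bash
python3 -m jog '[[[0,0,-1,0,0,0.1,0],[0,0,-1,0,0,0.1,0],[0,0,0,0,0,0.14,0],[0,0,0,0,0,0.14,0],[0,0,0,0,0,0.14,0]]]'
python3 -m jog '[[[0,0,0,0,0,0.14,0],[0,0,0,0,0,0.14,0],[0,0,0,0,0,0.14,0],[0,0,0,0,0,0.14,0],[0,0,0,0,0,0.14,0]]]'
python3 -m jog '[[[0,0,0,0,0,0.05,0],[0,0,0,0,0,0,0],[0,0,0,0,0,0,0]]]'
python3 -c "
from h import *
print(pose()[2])"
```

```text
clock: 5.8
position: [0.4368, 0.0435, 0.1402]
tool_rot: [3.141, 0.001, 0.617]
force: [8.0, -2.2, -40.3]
grip_width: 0.0136
finger_force: 42.3
clock: 6.3
position: [0.4371, 0.0424, 0.1402]
tool_rot: [3.138, -0.001, -0.084]
force: [9.3, -12.8, -45.6]
grip_width: 0.0131
finger_force: 41.5
clock: 6.6
position: [0.4371, 0.0424, 0.1402]
tool_rot: [3.138, -0.001, -0.129]
force: [10.6, -12.8, -41.9]
grip_width: 0.0133
finger_force: 42.0
{'clock': 6.6, 'qpos': array([-0.73437541,  0.65007412,  0.68052731,  2.22449539, -0.82849664,
        0.53776297, -1.10895779]), 'qd': array([ 4.32376985e-03, -2.51378875e-03, -2.87799629e-03,  7.22428668e-05,
       -5.15393688e-05, -8.57284743e-04,  3.60129223e-03]), 'joint_efforts': array([ -5.86829022, -84.55231905,  15.30693054, -15.98558664,
        -0.75136632,   4.87658277,  -0.28854433]), 'position': array([0.43709143, 0.04235741, 0.14022371]), 'tool_rot': array([ 3.13814766e+00, -1.16143726e-03, -1.28672758e-01]), 'force': array([ 10.62539739, -12.77885285, -41.89507104]), 'moment': array([-2.35941843, -2.27005932,  0.211186  ]), 'finger_force': 41.9944703578949, 'grip_width': 0.013277114384197826}
```

```bash
python3 -m jog '[[[0,0,1,0,0,0.04,0],[0,0,0,0,0,0.03,0],[0,0,0,0,0,0,0]]]'
python3 -c "
from h import *
s=pose()[2];print(s['tool_rot'],s['moment'],s['force'])"
```

```text
clock: 6.9
position: [0.4372, 0.0423, 0.14]
tool_rot: [3.139, -0.002, -0.198]
force: [3.2, -12.4, -5.2]
grip_width: 0.0135
finger_force: 78.2
[ 3.13913861e+00 -1.70419448e-03 -1.97615839e-01] [-2.64313502 -0.65151759  2.09012249] [  3.16854933 -12.43727443  -5.22548788]
```

```bash
python3 -m jog '[[[0,0,0,0,0,-0.05,0],[0,0,0,0,0,0,0.5],[0,0,0,0,0,0,1],[0,0,0,0,0,0,1],[0,0,-10,0,0,0,1]]]'
python3 -m jog '[[[0,0,-40,0,0,0,1],[0,0,-50,0,0,0,1],[0,0,-15,0,0,0,1]]]'
python3 - <<'E'
from h import *
print(pose()[2]["tool_rot"])
f,proj,ray=wrist(["knob_hub_grip"],"w2.png")
im=f["img"].astype(int);m=(im[...,1]>im[...,0]+40)&(im[...,1]>im[...,2]+25);m[300:]=0
for r in range(205,290,12):
    c=np.nonzero(m[r])[0];print(r,c.min(),c.max()) if len(c) else None
# hover blue: guess joint .12
rows([.5546,.2427,.2],1.2685+np.pi/2-.12,13)
E
```

```text
clock: 7.4
position: [0.4365, 0.0435, 0.1497]
tool_rot: [3.141, 0.001, -0.149]
force: [-0.4, 0.1, 0.1]
grip_width: 0.0706
finger_force: 0.0
clock: 7.7
position: [0.4374, 0.0429, 0.2587]
tool_rot: [-3.14, -0.003, -0.15]
force: [0.5, 0.6, -0.1]
grip_width: 0.0854
finger_force: 0.0
[-3.14018751e+00 -2.67362022e-03 -1.49663248e-01]
knob_hub_grip [0.4722 0.1582 0.0383] 0.58
217 319 336
229 318 337
241 319 337
253 320 337
265 320 337
277 320 336
[[[7, -16, 0, 0, 0, -0.22, 1], [10, -15, 1, 0, 0, -0.22, 1], [13, -12, 0, 0, 0, -0.22, 1], [15, -9, 0, 0, 0, -0.22, 1], [17, -5, 1, 0, 0, -0.22, 1]]]
[[[18, -2, 0, 0, 0, -0.22, 1], [18, 2, 0, 0, 0, -0.22, 1], [16, 7, 0, 0, 0, -0.22, 1], [15, 9, 1, 0, 0, -0.23, 1], [12, 13, 0, 0, 0, -0.22, 1]]]
[[[10, 15, 0, 0, 0, -0.22, 1], [5, 17, 1, 0, 0, -0.22, 1], [2, 18, 0, 0, 0, -0.22, 1]]]
```

```bash
python3 -c "
from h import *
rows([.5546,.2427,.2],1.2685+np.pi/2-.12,20)"
```

```text
[[[4, -11, 0, 0, 0, -0.14, 1], [6, -10, 0, 0, 0, -0.15, 1], [7, -9, 1, 0, 0, -0.14, 1], [9, -8, 0, 0, 0, -0.14, 1], [9, -6, 0, 0, 0, -0.15, 1]]]
[[[10, -5, 0, 0, 0, -0.14, 1], [11, -4, 0, 0, 0, -0.14, 1], [12, -2, 1, 0, 0, -0.15, 1], [11, -1, 0, 0, 0, -0.14, 1], [12, 1, 0, 0, 0, -0.14, 1]]]
[[[11, 3, 0, 0, 0, -0.15, 1], [10, 5, 0, 0, 0, -0.14, 1], [10, 6, 1, 0, 0, -0.14, 1], [9, 7, 0, 0, 0, -0.15, 1], [8, 8, 0, 0, 0, -0.14, 1]]]
[[[7, 10, 0, 0, 0, -0.14, 1], [5, 10, 0, 0, 0, -0.15, 1], [4, 11, 1, 0, 0, -0.14, 1], [2, 11, 0, 0, 0, -0.14, 1], [0, 12, 0, 0, 0, -0.15, 1]]]
```

```bash
python3 -m jog '[[[4,-11,0,0,0,-0.14,1],[6,-10,0,0,0,-0.15,1],[7,-9,1,0,0,-0.14,1],[9,-8,0,0,0,-0.14,1],[9,-6,0,0,0,-0.15,1]]]' >/dev/null
python3 -m jog '[[[10,-5,0,0,0,-0.14,1],[11,-4,0,0,0,-0.14,1],[12,-2,1,0,0,-0.15,1],[11,-1,0,0,0,-0.14,1],[12,1,0,0,0,-0.14,1]]]' >/dev/null
python3 -m jog '[[[11,3,0,0,0,-0.15,1],[10,5,0,0,0,-0.14,1],[10,6,1,0,0,-0.14,1],[9,7,0,0,0,-0.15,1],[8,8,0,0,0,-0.14,1]]]' >/dev/null
python3 -m jog '[[[7,10,0,0,0,-0.14,1],[5,10,0,0,0,-0.15,1],[4,11,1,0,0,-0.14,1],[2,11,0,0,0,-0.14,1],[0,12,0,0,0,-0.15,1]]]'
python3 -m jog '[[[0,0,0,0,0,0,1],[0,0,0,0,0,0,1],[0,0,0,0,0,0,1]]]'
python3 - <<'E'
from h import *
f,proj,ray=wrist(["knob_bar_grip","lever_fork"],"w3.png")
im=f["img"].astype(int);m=(im[...,2]>im[...,0]+40)&(im[...,2]>im[...,1]+25);m[300:]=0
v,u=np.nonzero(m);print(v.min(),v.max())
for r in range(190,300,12):
    c=np.nonzero(m[r])[0];print(r,c.min(),c.max()) if len(c) else None
g=np.array([.5546,.2427,0]);a=pose()[2]["tool_rot"][2];d=np.array([np.cos(a),np.sin(a),0])
for e in(.022,-.022):
    for z in(.096,.06):print(e,z,proj(g+d*e+[0,0,z]))
E
```

```text
clock: 9.8
position: [0.5539, 0.2425, 0.2503]
tool_rot: [-3.14, -0.001, 2.727]
force: [0.2, -0.7, -0.2]
grip_width: 0.0852
finger_force: 0.0
clock: 10.1
position: [0.5538, 0.2416, 0.2506]
tool_rot: [-3.141, -0.0, 2.718]
force: [-0.6, 0.3, 0.8]
grip_width: 0.0855
finger_force: 0.0
knob_bar_grip [0.5534 0.2439 0.084 ] 0.98
lever_fork [0.4971 0.2596 0.0369] 0.86
206 280
214 319 337
226 318 338
238 319 338
250 319 338
262 319 338
274 319 338
0.022 0.096 [327. 216.]
0.022 0.06 [327. 204.]
-0.022 0.096 [327. 282.]
-0.022 0.06 [327. 263.]
```

View pics/w3.png

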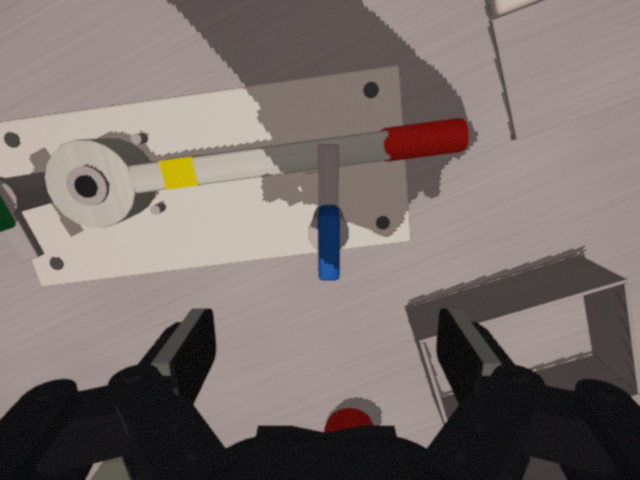

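The blue wing centre is at (328,243) and lines up with the tool; the green wing at the left edge is swung away. I'll descend and grip.

```bash
python3 -m jog '[[[0,1,28,0,0,0,1],[1,1,28,0,0,0,1],[0,0,28,0,0,0,1],[0,0,27,0,0,0,1],[0,0,0,0,0,0,1]]]'
python3 -m jog '[[[0,0,0,0,0,0,0],[0,0,0,0,0,0,0],[0,0,0,0,0,0,0],[0,0,0,0,0,0,0],[0,0,0,0,0,0,0]]]' 40
python3 -m jog '[[[0,0,0,0,0,0,0],[0,0,0,0,0,0,0],[0,0,0,0,0,0,0]]]'
python3 -m jog '[[[0,0,0,0,0,0.1,0],[0,0,0,0,0,0.12,0],[0,0,0,0,0,0.12,0],[0,0,0,0,0,0.12,0],[0,0,0,0,0,0.12,0]]]'
python3 -m jog '[[[0,0,0,0,0,0.12,0],[0,0,0,0,0,0.12,0],[0,0,0,0,0,0.12,0],[0,0,0,0,0,0.12,0],[0,0,0,0,0,0.12,0]]]'
python3 -m jog '[[[0,0,0,0,0,0.08,0],[0,0,0,0,0,0.05,0],[0,0,0,0,0,0,0]]]'
python3 -c "
from h import *
s=pose()[2];print(s['tool_rot'],s['moment'],s['force'])"
```

```text
clock: 10.75
position: [0.5525, 0.2439, 0.137]
tool_rot: [-3.138, -0.003, 2.721]
force: [-0.5, -0.8, 0.6]
grip_width: 0.0855
finger_force: 0.0
clock: 11.25
position: [0.554, 0.2439, 0.1405]
tool_rot: [-3.141, 0.0, 2.722]
force: [-15.7, -24.6, 39.4]
grip_width: 0.0138
finger_force: 44.9
clock: 11.55
position: [0.5539, 0.2437, 0.1407]
tool_rot: [-3.14, -0.0, 2.721]
force: [-6.1, -7.0, 15.5]
grip_width: 0.0136
finger_force: 41.1
clock: 12.05
position: [0.5539, 0.2437, 0.1407]
tool_rot: [-3.141, 0.0, 2.136]
force: [-6.2, -6.9, 13.7]
grip_width: 0.0135
finger_force: 40.9
clock: 12.55
position: [0.554, 0.2436, 0.1407]
tool_rot: [-3.141, 0.001, 1.536]
force: [-5.8, -7.5, 13.1]
grip_width: 0.0135
finger_force: 40.9
clock: 12.85
position: [0.554, 0.2436, 0.1407]
tool_rot: [-3.142, 0.001, 1.411]
force: [-6.5, -8.5, 16.7]
grip_width: 0.0133
finger_force: 51.4
[-3.14156147e+00  1.20644672e-03  1.41061672e+00] [-1.86051353  1.18031289  1.2169257 ] [-6.48352806 -8.45600287 16.66997728]
```

```bash
python3 -m jog '[[[0,0,0,0,0,-0.03,0],[0,0,0,0,0,0,0.5],[0,0,0,0,0,0,1],[0,0,0,0,0,0,1],[0,0,-10,0,0,0,1]]]'
python3 -m jog '[[[0,0,-40,0,0,0,1],[0,0,-30,0,0,0,1],[0,0,0,0,0,0,1]]]'
python3 - <<'E'
from h import *
rows([.4723,.1633,.165],1.2685,4)
E
```

```text
clock: 13.35
position: [0.5535, 0.2445, 0.1493]
tool_rot: [-3.14, 0.001, 1.442]
force: [0.4, -0.1, -0.5]
grip_width: 0.0708
finger_force: 0.0
clock: 13.65
position: [0.5555, 0.2449, 0.2243]
tool_rot: [3.137, -0.003, 1.441]
force: [0.7, 0.3, -0.6]
grip_width: 0.0857
finger_force: 0.0
[[[-23, -18, 1, 0, 0, 0.04, 1], [-24, -17, 1, 0, 0, 0.05, 1], [-24, -16, 2, 0, 0, 0.04, 1], [-25, -15, 1, 0, 0, 0.04, 1]]]
```

```bash
python3 -m jog '[[[-23,-18,0,0,0,0.04,1],[-24,-17,0,0,0,0.05,1],[-24,-16,0,0,0,0.04,1],[-25,-15,0,0,0,0.04,1],[0,0,0,0,0,0,1]]]'
python3 -m jog '[[[0,0,0,0,0,0,1],[0,0,0,0,0,0,1]]]'
python3 - <<'E'
from h import *
f,proj,ray=wrist(["lever_balance","lever_hub","lever_fork","cradle"],"w4.png")
im=f["img"].astype(int);m=(im[...,0]>im[...,2]+70)&(im[...,1]>im[...,2]+50);m[320:]=0
v,u=np.nonzero(m);print(u.min(),u.max(),v.min(),v.max(),len(u),u.mean(),v.mean(),ray(u.mean(),v.mean(),.05))
print(pose()[0],pose()[2]["tool_rot"])
E
```

```text
clock: 14.15
position: [0.4686, 0.1607, 0.2202]
tool_rot: [-3.14, 0.001, 1.268]
force: [0.3, 0.4, -0.6]
grip_width: 0.0858
finger_force: 0.0
clock: 14.35
position: [0.4712, 0.1637, 0.22]
tool_rot: [3.141, -0.0, 1.273]
force: [0.4, 0.1, -0.3]
grip_width: 0.0852
finger_force: 0.0
lever_balance [0.4726 0.1612 0.0409] 0.77
lever_hub [0.454  0.1041 0.0434] 0.82
lever_fork [0.4989 0.2556 0.0387] 0.7
cradle [0.4403 0.0467 0.0809] 0.62
312 342 226 260 1055 326.86255924170615 243.18483412322274 [0.47290567 0.16365632 0.05      ]
[0.47090369 0.16323009 0.2197698 ] [3.14155314e+00 2.24723495e-04 1.27215947e+00]
```

View pics/w4.png

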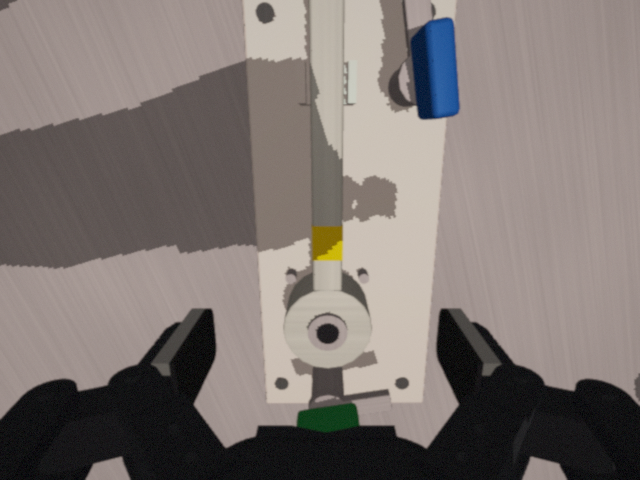

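Both clamp fingers are clear: blue at (437,68) runs along the bar and green at (328,415) points aside. The band is at (327,243) and the bar lines up with the tool, so I'll descend and grip.

```bash
python3 -m jog '[[[1,1,30,0,0,0,1],[0,1,30,0,0,0,1],[0,0,30,0,0,0,1],[0,0,20,0,0,0,1],[0,0,13,0,0,0,1]]]'
python3 -m jog '[[[0,0,0,0,0,0,1],[0,0,0,0,0,0,0],[0,0,0,0,0,0,0],[0,0,0,0,0,0,0],[0,0,0,0,0,0,0]]]' 100
python3 -m jog '[[[0,0,0,0,0,0,0],[0,0,0,0,0,0,0],[0,0,0,0,0,0,0]]]'
```

```text
clock: 15.1
position: [0.4726, 0.1632, 0.0954]
tool_rot: [-3.141, 0.001, 1.272]
force: [0.4, 0.1, -0.1]
grip_width: 0.0851
finger_force: 0.0
clock: 15.6
position: [0.4731, 0.1636, 0.0975]
tool_rot: [3.141, -0.001, 1.272]
force: [-0.1, 0.9, -0.6]
grip_width: 0.0282
finger_force: 0.0
clock: 15.9
position: [0.473, 0.1636, 0.0976]
tool_rot: [3.142, -0.001, 1.272]
force: [-4.2, 0.3, 16.3]
grip_width: 0.0182
finger_force: 98.5
```

Gripped at 98 N. Now I lift slowly and straight up.

```bash
python3 -m jog '[[[0,0,-5,0,0,0,0],[0,0,-8,0,0,0,0],[0,0,-12,0,0,0,0],[0,0,-15,0,0,0,0],[0,0,-20,0,0,0,0]]]'
python3 -m jog '[[[0,0,-25,0,0,0,0],[0,0,-25,0,0,0,0],[0,0,-25,0,0,0,0],[0,0,-20,0,0,0,0],[0,0,0,0,0,0,0]]]'
python3 -m jog '[[[0,0,0,0,0,0,0],[0,0,0,0,0,0,0]]]'
python3 - <<'E'
from h import *
f,proj,ray=wrist(["lever_balance","lever_hub","lever_fork"],"w5.png")
print(pose()[2])
f=bot.grab_frame("scene")
for q in["lever_balance","lever_hub","lever_fork"]:print(q,[(np.round(d["xyz"],3),d["conf"]) for d in bot.spot_point(q,f)[:1]])
E
```

```text
clock: 16.4
position: [0.4726, 0.1632, 0.1578]
tool_rot: [-3.141, 0.001, 1.272]
force: [0.0, -0.4, -5.2]
grip_width: 0.0182
finger_force: 98.4
clock: 16.9
position: [0.4735, 0.1636, 0.2544]
tool_rot: [3.139, -0.003, 1.272]
force: [-0.6, 0.4, -6.6]
grip_width: 0.0183
finger_force: 98.8
clock: 17.1
position: [0.4724, 0.1633, 0.2511]
tool_rot: [-3.141, 0.001, 1.272]
force: [0.4, -0.2, -5.2]
grip_width: 0.0178
finger_force: 98.8
lever_balance [0.4704 0.159  0.1956] 0.79
lever_fork [0.4984 0.2577 0.1917] 0.8
{'clock': 17.3, 'qpos': array([-0.91994263,  0.47039723,  0.63009427,  1.99928773, -0.38420397,
        0.79145776, -0.36567438]), 'qd': array([-0.00182917, -0.00526613,  0.00403062, -0.00389123, -0.00063543,
        0.00210996,  0.00019171]), 'joint_efforts': array([-7.47445319e-02, -7.03153253e+01,  1.32037014e+01, -3.01232958e+01,
        8.33985832e-03,  1.18639935e-03,  8.16300191e-03]), 'position': array([0.47274793, 0.16316183, 0.25128161]), 'tool_rot': array([-3.14098135e+00,  1.00071489e-03,  1.27150481e+00]), 'force': array([-0.33009386, -0.41750877, -5.80956021]), 'moment': array([ 0.04467533, -0.04877011, -0.06090051]), 'finger_force': 98.76526594161987, 'grip_width': 0.017926139817407483}
lever_balance [(array([0.471, 0.164, 0.193]), 0.77)]
lever_hub [(array([0.452, 0.099, 0.194]), 0.87)]
lever_fork [(array([0.501, 0.26 , 0.192]), 0.84)]
```

View pics/w5.png

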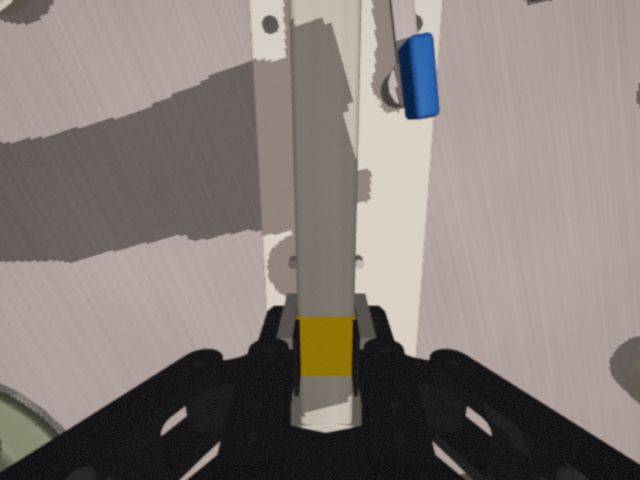

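The wrist view shows the band at (327,347) centred between the pads and the bar straight. The networks put all three lever points at the same height, so it is level. Next is the transit.

```bash
python3 -c "
from h import *
rows([.5615,-.307,.197],1.567,20,0)"
```

```text
[[[-21, 11, 0, 0, 0, -0.01, 0], [-21, 11, 0, 0, 0, -0.02, 0], [-22, 11, 0, 0, 0, -0.01, 0], [-22, 10, 0, 0, 0, -0.02, 0], [-21, 10, 0, 0, 0, -0.01, 0]]]
[[[-22, 9, 0, 0, 0, -0.02, 0], [-22, 10, 0, 0, 0, -0.01, 0], [-22, 9, 0, 0, 0, -0.02, 0], [-23, 8, 0, 0, 0, -0.01, 0], [-22, 9, 0, 0, 0, -0.02, 0]]]
[[[-23, 7, 0, 0, 0, -0.01, 0], [-23, 8, 0, 0, 0, -0.02, 0], [-22, 7, 1, 0, 0, -0.01, 0], [-23, 7, 0, 0, 0, -0.02, 0], [-23, 7, 0, 0, 0, -0.01, 0]]]
[[[-23, 6, 0, 0, 0, -0.02, 0], [-24, 6, 0, 0, 0, -0.01, 0], [-23, 5, 0, 0, 0, -0.02, 0], [-23, 6, 0, 0, 0, -0.01, 0], [-24, 4, 0, 0, 0, -0.02, 0]]]
```

```bash
python3 -m jog '[[[-7,4,0,0,0,0,0],[-14,7,0,0,0,-0.01,0],[-21,11,0,0,0,-0.02,0],[-22,11,0,0,0,-0.01,0],[-22,10,0,0,0,-0.02,0]]]'
python3 -m jog '[[[-21,10,0,0,0,-0.01,0],[-22,9,0,0,0,-0.02,0],[-22,10,0,0,0,-0.01,0],[-22,9,0,0,0,-0.02,0],[-23,8,0,0,0,-0.01,0]]]'
python3 -m jog '[[[-22,9,0,0,0,-0.02,0],[-23,7,0,0,0,-0.01,0],[-23,8,0,0,0,-0.02,0],[-22,7,1,0,0,-0.01,0],[-23,7,0,0,0,-0.02,0]]]'
python3 -m jog '[[[-23,7,0,0,0,-0.01,0],[-23,6,0,0,0,-0.02,0],[-24,6,0,0,0,-0.01,0],[-23,5,0,0,0,-0.02,0],[-20,5,0,0,0,-0.01,0]]]'
python3 -m jog '[[[-16,3,0,0,0,-0.02,0],[-8,2,0,0,0,0,0],[0,0,0,0,0,0,0],[0,0,0,0,0,0,0],[0,0,0,0,0,0,0]]]'
python3 - <<'E'
from h import *
import cv2
L=["lever_balance","lever_hub","lever_fork","stand_mid","stand_cup","stand_fork"]
wrist(L)
for n in("scene","side"):
    f=bot.grab_frame(n);cv2.imwrite(f"pics/{n}6.png",f["img"][:,:,::-1])
    for q in L:print(n,q,[(np.round(d["xyz"],3),d["conf"]) for d in bot.spot_point(q,f)[:1]])
rows([.5615,-.307,.160],1.567,3,0)
E
```

```text
clock: 18.0
position: [0.4907, 0.0673, 0.2519]
tool_rot: [3.141, 0.0, 1.332]
force: [-0.6, 0.6, -5.9]
grip_width: 0.0183
finger_force: 98.5
clock: 18.5
position: [0.5126, -0.05, 0.2519]
tool_rot: [3.141, 0.0, 1.402]
force: [0.6, 0.3, -5.4]
grip_width: 0.0182
finger_force: 98.5
clock: 19.0
position: [0.5345, -0.1671, 0.2508]
tool_rot: [-3.141, 0.0, 1.482]
force: [0.3, 1.3, -5.7]
grip_width: 0.0186
finger_force: 98.5
clock: 19.5
position: [0.5561, -0.2822, 0.2508]
tool_rot: [-3.141, 0.0, 1.552]
force: [0.2, -0.2, -5.6]
grip_width: 0.018
finger_force: 98.5
clock: 20.0
position: [0.5615, -0.3032, 0.2509]
tool_rot: [-3.141, -0.001, 1.572]
force: [-0.1, 0.3, -7.0]
grip_width: 0.0178
finger_force: 98.5
lever_balance [ 0.5614 -0.3056  0.1937] 0.78
lever_fork [ 0.5581 -0.2067  0.1956] 0.7
stand_fork [ 0.5598 -0.2058  0.192 ] 0.33
scene lever_balance [(array([ 0.563, -0.302,  0.192]), 0.68)]
scene lever_hub [(array([ 0.558, -0.372,  0.193]), 0.88)]
scene lever_fork [(array([ 0.56 , -0.202,  0.192]), 0.83)]
scene stand_mid [(array([ 0.561, -0.309,  0.048]), 0.59)]
scene stand_cup [(array([ 0.731, -0.082,  0.098]), 0.36)]
scene stand_fork [(array([ 0.56 , -0.209,  0.045]), 0.59)]
side lever_balance [(array([ 0.559, -0.308,  0.045]), 0.38)]
side lever_hub [(array([0.552, 0.243, 0.081]), 0.58)]
side lever_fork [(array([ 0.563, -0.204,  0.191]), 0.67)]
side stand_mid [(array([ 0.56 , -0.306,  0.045]), 0.92)]
side stand_cup [(array([ 0.559, -0.374,  0.044]), 0.59)]
side stand_fork [(array([0.433, 0.042, 0.08 ]), 0.32)]
[[[-1, 0, 12, 0, 0, 0, 0], [-1, 0, 13, 0, 0, 0, 0], [-1, 0, 12, 0, 0, 0, 0]]]
```

View pics/scene6.png

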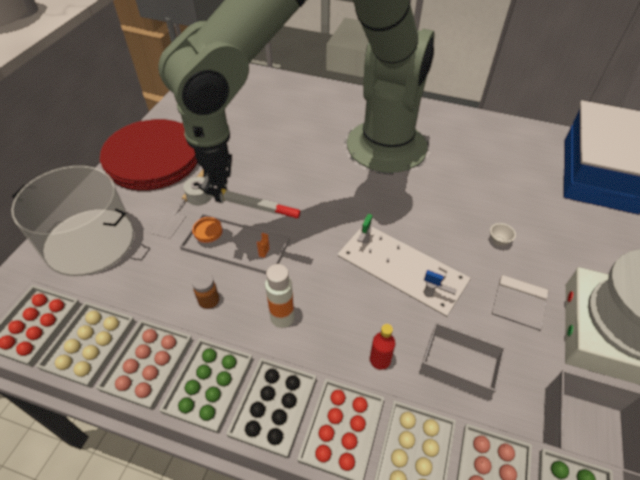

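The lever hangs level over the stand, with its hub at (197,190), its handgrip at (288,211) and the empty cradle on the right. I'll lower it to about 110 mm above the rim, shift it 3 mm and let it settle.

```bash
python3 -m jog '[[[-1,0,8,0,0,0,0],[-1,0,13,0,0,0,0],[-1,0,11,0,0,0,0],[0,0,5,0,0,0,0],[0,0,0,0,0,0,0]]]'
python3 -m jog '[[[0,0,0,0,0,0,0],[0,0,0,0,0,0,0],[0,0,0,0,0,0,0],[0,0,0,0,0,0,0],[0,0,0,0,0,0,0]]]'
python3 - <<'E'
from h import *
f=bot.grab_frame("scene")
for q in["lever_balance","lever_hub","lever_fork"]:print(q,[(np.round(d["xyz"],3),d["conf"]) for d in bot.spot_point(q,f)[:1]])
print(np.abs(pose()[2]["qd"]).max())
print(bot.job_done())
E
```

```text
clock: 21.55
position: [0.561, -0.3071, 0.2127]
tool_rot: [-3.14, -0.001, 1.572]
force: [-0.2, 0.0, -5.3]
grip_width: 0.0183
finger_force: 98.5
clock: 22.05
position: [0.5615, -0.3072, 0.2141]
tool_rot: [3.141, 0.0, 1.572]
force: [0.1, -0.5, -5.6]
grip_width: 0.0184
finger_force: 98.5
lever_balance [(array([ 0.561, -0.307,  0.156]), 0.93)]
lever_hub [(array([ 0.558, -0.373,  0.156]), 0.73)]
lever_fork [(array([ 0.561, -0.209,  0.155]), 0.7)]
0.0015799187480932976
the job is handed in; nothing more can be done
None
```

I handed the job in at about 22 s of robot time (no verdict was returned): both knobs are open at their end stops, and the lever is held still and level about 110 mm above the stand's cup rim, within about 5 mm of cup and fork by the camera estimates.

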